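# Fit the slotted drive stem into the vegetable cutter's spindle

## Robot

A 7-joint arm with a two-finger parallel gripper is mounted at the origin on the work surface. World frame = base frame: x ahead of the robot, y to its left, z up, the work surface at z = 0. Lengths are in m, angles in rad, forces in N, time in s.
With the tool pointing down it reaches from about 0.4 to 0.85 m from the base axis. Payload 4.5 kg.
Tool frame: the origin (TCP) lies between the finger pads; the fingertips stand 11 mm ahead of it and the grasp point (between the pads) lies 8 mm behind it (r.nose_length is the distance from the TCP to the fingertips, in m); z points along the fingers, y is the line along which they close (so a half turn about z gives the same grasp; the last joint's range is limited). The gripper opens to 88 mm and grips with 3 to 60 N. Pads are 18 mm wide; open, the fingers measure 123 mm over their backs; the gripper's body (75 mm by 187 mm) begins 45 mm behind the grasp point.
Start: joints at [1.159, 0.689, -0.195, 1.565, 0.157, 0.902, -0.215], TCP at [0.27, -0.564, 0.25] pointing down, gripper open.
Joint ranges: [-3.01, 3.01], [-0.46, 2.08], [-1.47, 1.51], [0.13, 2.56], [-1, 4.14], [0.04, 2.09], [-2.66, 2.66]. Speed limits (rad/s): [2.57, 2.57, 3.14, 3.14, 3.14, 3.14, 3.14].

## Interface

Orientations are given as a unit quaternion [x, y, z, w].
In Python, from plant import get_state, snapshot, camera_model, r gives the robot as it stands.
- The arm moves only by the shell command python3 -m inch 'ROWS' [FORCE]. ROWS is text: rows parted by semicolons, each of 7 numbers parted by spaces: the opening, from -1 (shut) to 1 (fully open), then the shift along the tool's x, y, z in m, then the turn, a rotation vector about the tool's x, y, z in rad. A call has 1 to 20 rows; each row shifts and turns the commanded pose from where the row before left it, along the tool's axes as they then stand; what a row does not reach is not made up. A row lasts 1/12 s, in which the tool goes at most 41.7 mm and 7.16 degrees, less where a joint would pass 70% of its speed; a pose out of reach is approached as far as the arm can. A call is refused whole if a number of a shift passes 0.0417 or a number of a turn 0.125, either way. A call with a gripper value outside its range is refused whole. The fingers move at their own pace and stop on an object; FORCE is the grip in N (left out, the last holds). Time passes only in rows, so rows that do not move let the fingers close. It gives the time, the measured TCP pose, the force, the opening and the grip force at its end, in the units of the state.
- get_state(): the state, without advancing time (a new reading comes with each control period).
- snapshot(name): name is "scene" or "top" or "wrist"; returns (picture, depth): 384x512x3 uint8, red, green, blue; 384x512 float32, m along the optical axis (not along the pixel's ray), 0 where there is no reading.
- camera_model(name): a dict with "intrinsics" (3x3 intrinsics, pixels), "view" (4x4, takes a point from world to camera coordinates). Camera axes: x right, y down, z forward; pixel columns grow to the right and rows downward; lengths in m; the calibration is good to about 2 mm. A picture is of the moment at which its call begins: read the wrist's pose just before it. camera_model takes no time and is no camera call; for the wrist camera it gives the pose at the moment of the call.
- r.finish_job(): hands the job in; it is judged then, once.
The state is a dict: "clock": time; "q": joint angles; "qd": joint speeds; "joint_torque": joint torques, N m; "tool_pos": TCP position; "eef_rot": TCP orientation; "contact_force": force on the tool from outside, world axes, zero at the start; "moment": the same for the moment, N m; "opening": opening from 0.0 (shut) to 1.0 (fully open); "finger_force": force on a finger pad.
Only numpy, scipy, OpenCV 4.12 (cv2) and the standard library are available. Lean on these libraries where they do the work, as an engineer would, in place of code of your own. Each camera call takes 0.05 s, during which the arm holds its last target. There are 200 camera calls.

## Task

Take the slotted drive stem (the one with the flat-sided grip) out of the white storage block and fit it in the vegetable cutter's upright spindle: tapered shank in the taper, slot over the two drive dogs, pressed firmly but slowly fully home past the stiff ejector pin. Feel for the dogs gently, never force the stem against the spindle, keep the robot itself off the machine, then let go and leave the other stem, the two tubs and the jar where they are.

Things in the scene. Friction and masses are not known exactly. Their poses are not given: they have to be found in the camera images.
- stem: the drive stem to fit, loose, 0.26 to 0.46 kg, upright in either of the block's two holes, flange resting on the block's top. Origin: on its axis, in the plane of the flange's underside; z up. Below it a steel tapered shank, 26 mm diameter at the origin, 16 mm at its end, 40 mm long. Flange 52 mm diameter, 16 mm high; the slot across its underside, 14 wide, 11 deep, runs along y, open at both ends
- grip (a point): point on the stem's axis 41 mm above its origin, axes as the stem's: about the middle of its black flat-sided grip, which reaches from 16 to 62 mm above the origin and measures 22 mm along x (take it across these flats) by 36 mm along y. Half a turn of the stem about z fits the spindle as well
- round_stem: another stem, to be left alone, in the block's other hole: same 52 mm flange (12 mm high) but no slot, round black grip 26 mm diameter, top 52 mm above its origin (on its axis, flange underside)
- block: fixed white plastic storage block, 100 (x) x 200 (y) x 60 mm high, two through holes 32 mm diameter on its y axis at 50 mm either side of the centre. Origin: centre of its underside
- machine: fixed white motor base of a counter-top vegetable cutter, bowl off, 220 (x) x 200 (y) mm, its top at 108 mm; the steel spindle nose (54 mm diameter) stands upright from the middle, nose face 155 mm above the table. Origin: centre of its underside, z up. A stem forced on it with over 60 N would damage it
- nose (a point): centre of the flat nose face of the spindle, axes as the machine's (it does not turn with the spindle). The tapered socket opens here: 27 mm diameter at the face, about 17 mm at 40 mm depth, the shank's taper. Fully home the flange lies on this face and the stem's origin is at this point
- dogs (a point): point on the spindle axis 9 mm above the nose face, level with the tops of the two dogs, which stand 180 degrees apart beside the mouth, 10 mm wide, 14 to 24 mm from the axis. The line through them is the machine's y axis turned about z by an unmeasured -0.65 to 0.65 rad. Off the dogs the flange rests on their tops; the slot passes over them within about 0.08 rad
- socket (a point): point on the spindle axis 35 mm below the nose face: the top, at the start, of a stiff ejector pin in the socket's bottom. It meets the shank's end 5 mm before home, gives way at about 9 N (plus 60 N per m/s) and stays where it is pushed. The spindle is held by its gearbox and turns only above about 0.8 N m
- tub_a: bystander: empty translucent tub, 90 mm diameter, 110 mm high; origin at the centre of its underside
- tub_b: bystander: empty translucent tub, 116 mm diameter, 75 mm high; origin at the centre of its underside
- jar: bystander: jar, 72 mm diameter, 90 mm high; origin at the centre of its underside
Not all that is in view belongs to the job. What is shaped like the stem but green or orange is not meant. Leave any purple look-alike of the block alone.

How it is judged:
On the way, in this order (a step that is already met when the one before it is completed fails the run):
1. the stem is lifted clear of the storage block (z of stem in the frame of block above 0.105 m), for 0.1 s.
2. its shank is in the spindle's taper, upright (horizontal distance between stem and nose below 0.005 m and z of stem in the frame of nose below 0.015 m and angle between stem's own z axis and vertical below 0.12 rad), for 0.05 s.
3. the slot is over the dogs and the stem is pressed fully home (horizontal distance between stem and nose below 0.003 m and z of stem in the frame of nose below 0.0018 m and angle between stem's own z axis and vertical below 0.06 rad), for 0.2 s.
At the end, for the whole second after the job is handed in: The slotted stem is in the spindle, released, at rest (<10 mm/s), upright within 0.06 rad, axis within 3 mm of the spindle's, flange within 1.8 mm of the nose face (so over the dogs, pin pushed down); the round stem within 20 mm of its start; tubs and jar upright within 0.2 rad (all of step 3 and linear speed of stem below 0.01 m/s and distance of round_stem from where it was at the start of the episode below 0.02 m and angle between each of tub_a, tub_b, jar's own z axis and vertical below 0.2 rad); the robot touches nothing.
It fails at once if the stem is forced against the machine with more than 60 N (contact force between stem and machine above 60 N).
It fails at once if the robot itself pushes on the machine with more than 15 N (contact force between the arm and machine above 15 N).
It fails at once if the fingers push on the machine with more than 15 N (contact force between the fingers and machine above 15 N).
It fails at once if the other stem is moved by more than 20 mm (distance of round_stem from where it was at the start of the episode above 0.02 m).
It fails at once if a tub or the jar is moved by more than 30 mm (distance of any of tub_a, tub_b, jar from where it was at the start of the episode above 0.03 m).
It also fails if it takes over 54 s, if anything falls off the work surface, if the arm or the gripper's body presses on something with over 40 N, if the wrist force passes 120 N, or if a joint passes its speed limit or range.

## Working session

There is one attempt and no reset: what is moved stays moved. The work goes in short steps, Python scripts to look and compute and a shell command to move; the robot and the scene stay as the last step left them, time stands still between calls to the robot, and variables do not carry over. Pictures are saved under pics/ and viewed, at most 10 in all, crops included, and the job is handed in when it is done.

```bash
ls; mkdir -p pics
cat > h.py <<'E'
import numpy as np, cv2
from plant import get_state, snapshot, camera_model, r
from scipy.spatial.transform import Rotation as R
def shot(n):
    m=camera_model(n); p,d=snapshot(n); np.savez(f'/tmp/{n}.npz',p=p,d=d,K=m['intrinsics'],V=m['view']); return p,d,np.array(m['intrinsics']),np.array(m['view'])
def load(n):
    z=np.load(f'/tmp/{n}.npz'); return z['p'],z['d'],z['K'],z['V']
def ray(u,v,K,V,z):
    V=np.array(V);Rm=V[:3,:3];c=-Rm.T@V[:3,3];d=Rm.T@np.linalg.inv(K)@np.array([u,v,1.])
    return c+d*(z-c[2])/d[2]
def cloud(d,K,V):
    v,u=np.indices(d.shape);P=np.stack([(u-K[0,2])/K[0,0]*d,(v-K[1,2])/K[1,1]*d,d],-1)
    return (P-V[:3,3])@V[:3,:3]
def save(p,n): cv2.imwrite(f'pics/{n}.png',p[...,::-1])
E
python3 - <<'E'
from h import *
print(get_state())
a=shot('top');b=shot('scene')
save(a[0],'top0');save(b[0],'scene0')
for x in(a,b):print(x[2],x[3])
E
```

```text
pics
{'clock': 0.0, 'q': array([ 1.15879829,  0.68996446, -0.19454119,  1.56635326,  0.15731142,
        0.90248335, -0.21511878]), 'qd': array([-1.58404297e-04, -4.66209541e-04,  1.24428361e-04, -8.14732836e-04,
       -1.96936586e-03,  3.21603305e-04, -5.07245030e-05]), 'joint_torque': array([ 8.35579049e-04, -5.27571845e+01, -1.26688544e+00, -1.53428507e+01,
       -5.27012197e-02,  6.43153035e-03,  1.80938632e-04]), 'tool_pos': array([ 0.26918994, -0.56337964,  0.24892043]), 'eef_rot': array([ 9.75249813e-01,  2.21104000e-01, -2.60409046e-04, -8.68683198e-04]), 'contact_force': array([-0.44908652,  0.5127818 , -0.61363693]), 'moment': array([ 0.00750273,  0.03961052, -0.01577191]), 'finger_force': 0.0, 'opening': 1.0024394134231793}
[[460.49122397   0.         249.60245483]
 [  0.         460.49122397 184.23814039]
 [  0.           0.           1.        ]] [[ 0.00377961 -0.99997616  0.00577887 -0.0722465 ]
 [-0.98421758 -0.00474235 -0.17689901  0.53483055]
 [ 0.1769222  -0.00501905 -0.98421204  1.24446429]
 [ 0.          0.          0.          1.        ]]
[[478.8462384    0.         254.48825467]
 [  0.         478.8462384  187.06353788]
 [  0.           0.           1.        ]] [[-0.55813422  0.82961939  0.01475984  0.34794794]
 [ 0.43869003  0.31013828 -0.84342475 -0.09828893]
 [-0.70429912 -0.46426922 -0.53704454  1.64767319]
 [ 0.          0.          0.          1.        ]]
```

View pics/top0.png

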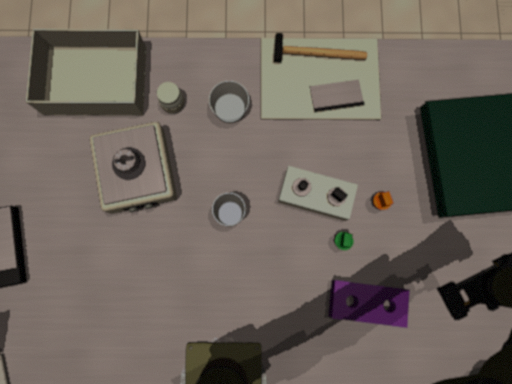

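View pics/scene0.png

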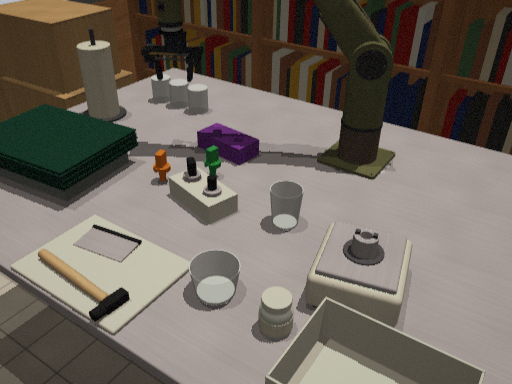

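The top view shows the white block at about (318,192), with the flat-grip stem at (338,195) and the round one at (303,186). The machine is at (132,165), its nose around (125,162). Tub_a is at (230,210), tub_b at (230,103) and the jar at (170,96). The scene view agrees.

Run:
```python
from h import *
p,d,K,V=load('top')
C=cloud(d,K,V)
def comp(mask,box,name):
    m=np.zeros(mask.shape,np.uint8);u0,u1,v0,v1=box;m[v0:v1,u0:u1]=mask[v0:v1,u0:u1];m[d==0]=0
    ys,xs=np.nonzero(m)
    if len(ys)<5: print(name,len(ys));return
    P=C[ys,xs]; 
    rc=cv2.minAreaRect((P[:,:2]*1000).astype(np.float32))
    print(name,len(ys),'mean',P.mean(0).round(4),'zmed',np.median(P[:,2]).round(4),'rect',np.round(rc[0],1),np.round(rc[1],1),round(rc[2],1))
Z=C[...,2]
b=(270,365,155,225)
comp((Z>.05)&(Z<.066),b,'block')
comp((Z>.068)&(Z<.085),(320,365,155,225),'flangeF'); comp((Z>.112)&(Z<.13),(320,365,155,225),'gripF')
comp((Z>.068)&(Z<.08),(280,320,155,225),'flangeR'); comp((Z>.1)&(Z<.12),(280,320,155,225),'gripR')
g=(85,180,115,215)
comp((Z>.1)&(Z<.114),g,'machine'); comp((Z>.148)&(Z<.159),g,'nose'); comp((Z>.1595)&(Z<.17),g,'dogs')
for n,bx in(('tub_a',(205,255,185,235)),('tub_b',(200,260,75,130)),('jar',(150,190,75,115))): comp(Z>.04,bx,n)
f=lambda u0,u1,v0,v1:cv2.resize(p[v0:v1,u0:u1],(400,400),interpolation=cv2.INTER_CUBIC)
save(np.hstack([f(280,360,155,235),f(95,155,130,190)]),'zoom0')
```

```text
block 2035 mean [ 0.5108 -0.2591  0.059 ] zmed 0.0591 rect [ 511.9 -260.4] [200.7 101.6] 74.5
flangeF 126 mean [ 0.4922 -0.3019  0.0752] zmed 0.0751 rect [ 498.9 -309. ] [50.3 50.2] 0.9
gripF 119 mean [ 0.4975 -0.3074  0.1202] zmed 0.1204 rect [ 498.  -308.3] [36.2 22.8] 53.2
flangeR 158 mean [ 0.5229 -0.211   0.0718] zmed 0.0714 rect [ 524.7 -212.7] [50.1 48.1] 18.2
gripR 77 mean [ 0.5239 -0.212   0.1104] zmed 0.1109 rect [ 524.  -212.6] [23.4 24.5] 21.8
machine 3825 mean [0.5764 0.2548 0.1073] zmed 0.1073 rect [579.9 256.8] [192.  170.8] 12.6
nose 251 mean [0.579  0.2561 0.1538] zmed 0.1539 rect [579.3 256.5] [54.5 53.7] 40.4
dogs 33 mean [0.5786 0.2567 0.1628] zmed 0.1629 rect [579.2 255.2] [11.9 51. ] 8.6
tub_a 365 mean [ 0.4714 -0.0085  0.086 ] zmed 0.0918 rect [457.6 -14. ] [86.  87.4] 1.6
tub_b 457 mean [ 0.7908 -0.0069  0.0618] zmed 0.0639 rect [775.1  -8.8] [114.9 111. ] 0.3
jar 578 mean [0.7821 0.159  0.0795] zmed 0.0871 rect [786.9 161.2] [67.9 67.3] 65.2
```

View pics/zoom0.png

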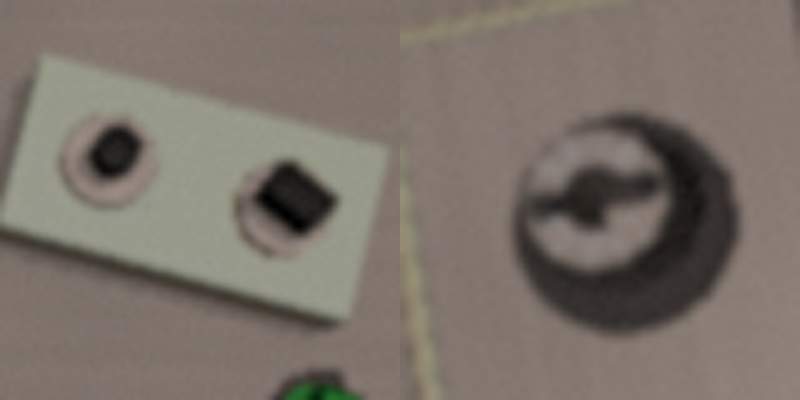

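The depth sizes match the given ones: grip 36x23 mm, nose 54 mm, dogs 51x12 mm.
- **Stem:** at (0.498, -0.308), with its y axis at 53.2°.
- **Nose:** at (0.579, 0.256), with the dogs' line at about 98.6°.

Next I go above the stem and look with the wrist camera.

```bash
cat >> h.py <<'E'
def plan(xyz,yaw=None):
    "tool-axes shift and turn from measured pose to TCP xyz, tool x at yaw deg, pointing down"
    s=get_state();Rt=R.from_quat(s['eef_rot']);d=np.array(xyz)-s['tool_pos']
    x=Rt.as_matrix()[:,0];print('t',round(s['clock'],2),'pos',s['tool_pos'].round(4),'yaw',np.degrees(np.arctan2(x[1],x[0])).round(2),'F',s['contact_force'].round(2))
    sh=Rt.inv().apply(d);out=[]
    if yaw is not None:
        T=R.from_euler('z',yaw,degrees=True)*R.from_euler('x',180,degrees=True)
        out=(Rt.inv()*T).as_rotvec().round(4); print('shift in target axes',T.inv().apply(d).round(4))
    print('shift now-axes',sh.round(4),'turn',out)
E
python3 -m inch '1 0 0 0 0 0 -0.121;1 0 0 0 0 0 -0.121;1 0 0 0 0 0 -0.121;1 0 0 0 0 0 -0.121;1 .0244 .0022 .0036 0 0 0;1 .0244 .0022 .0036 0 0 0;1 .0244 .0022 .0036 0 0 0;1 .0244 .0022 .0036 0 0 0;1 .0244 .0022 .0036 0 0 0;1 .0244 .0022 .0036 0 0 0;1 .0244 .0022 .0036 0 0 0;1 .0244 .0022 .0036 0 0 0;1 .0244 .0022 .0036 0 0 0;1 .0244 .0022 .0036 0 0 0;1 .0244 .0022 .0036 0 0 0;1 .0244 .0022 .0036 0 0 0;1 .0244 .0022 .0036 0 0 0;1 .0244 .0022 .0036 0 0 0;1 0 0 0 0 0 0;1 0 0 0 0 0 0'
python3 - <<'E'
from h import *
plan([.498,-.308,.2],53.2)
p,d,K,V=shot('wrist');save(p,'w0')
C=cloud(d,K,V);Z=C[...,2];near=(np.hypot(C[...,0]-.498,C[...,1]+.308)<.05)&(d>0)
for a,b in((.112,.13),(.07,.08)):
    P=C[near&(Z>a)&(Z<b)]
    if len(P)>5: print(len(P),P.mean(0).round(4),cv2.minAreaRect((P[:,:2]*1000).astype(np.float32)))
E
```

```text
clock: 1.77
tool_pos: [0.4991, -0.3069, 0.1988]
eef_rot: [0.893, 0.45, -0.0, -0.001]
contact_force: [0.1, -0.7, 1.0]
opening: 1.001
finger_force: 0.0
t 1.77 pos [ 0.4991 -0.3069  0.1988] yaw 53.47 F [ 0.13 -0.72  1.03]
shift in target axes [-0.0015 -0.0002 -0.0012]
shift now-axes [-0.0015 -0.0003 -0.0012] turn [-0.0011 -0.0005  0.0047]
1273 [ 0.4985 -0.3055  0.1215] ((497.4334411621094, -307.02178955078125), (35.944610595703125, 21.99095344543457), 51.17461395263672)
1196 [ 0.5006 -0.3025  0.0761] ((498.8717956542969, -305.6162414550781), (46.8570442199707, 50.99539566040039), 51.43863296508789)
```

View pics/w0.png

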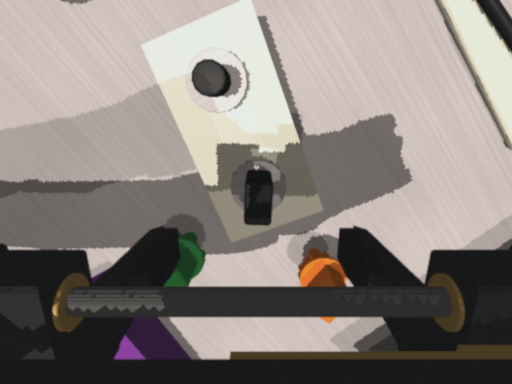

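Wrist view: the grip is at (258,197), between the open fingers, yaw about 51°. The green and orange look-alikes appear near the fingers, so I check their clearance before descending.

Run:
```python
from h import *
plan([.4975,-.307,.093],51.2)
p,d,K,V=load('top');C=cloud(d,K,V);H=cv2.cvtColor(p,cv2.COLOR_RGB2HSV)
a=np.radians(51.2);x=np.array([np.cos(a),np.sin(a)]);y=np.array([np.sin(a),-np.cos(a)])
for n,lo,hi in(('green',45,80),('orange',5,18)):
    m=(H[...,0]>lo)&(H[...,0]<hi)&(H[...,1]>140)&(H[...,2]>80)&(d>0);m[:170]=0;m[260:]=0;m[:,:320]=0;m[:,410:]=0
    P=C[m];q=P[:,:2]-[.4975,-.307];print(n,len(P),P.mean(0).round(3),P[:,2].max().round(3),'tool x',(q@x).min().round(3),(q@x).max().round(3),'tool y',(q@y).min().round(3),(q@y).max().round(3))
```

```text
t 1.82 pos [ 0.498  -0.3087  0.199 ] yaw 53.31 F [-1.25 -0.63 -0.58]
shift in target axes [ 0.001  -0.0014  0.106 ]
shift now-axes [ 0.0012 -0.0013  0.106 ] turn [-0.0009  0.001   0.0368]
green 156 [ 0.378 -0.323  0.083] 0.105 tool x -0.11 -0.067 tool y -0.101 -0.066
orange 249 [ 0.487 -0.433  0.076] 0.11 tool x -0.131 -0.082 tool y 0.052 0.101
```

```bash
python3 -m inch '1 0 -0.0004 0 0 0 0.037;1 0 0 .0212 0 0 0;1 0 0 .0212 0 0 0;1 0 0 .0212 0 0 0;1 0 0 .0212 0 0 0;1 0 0 .0212 0 0 0;1 0 0 0 0 0 0;-1 0 0 0 0 0 0;-1 0 0 0 0 0 0;-1 0 0 0 0 0 0;-1 0 0 0 0 0 0;-1 0 0 0 0 0 0;-1 0 0 0 0 0 0;-1 0 0 0 0 0 0;-1 0 0 0 0 0 0;-1 0 0 0 0 0 0;-1 0 0 0 0 0 0;-1 0 0 0 0 0 0;-1 0 0 0 0 0 0' 35
```

```text
clock: 3.4
tool_pos: [0.4981, -0.3082, 0.0933]
eef_rot: [0.902, 0.432, -0.0, -0.0]
contact_force: [-0.8, -0.4, 0.6]
opening: 0.246
finger_force: 35.0
```

Gripped at 21.7 mm, which is across the flats. Lifting.

```bash
python3 -m inch '-1 0 0 -.01 0 0 0;-1 0 0 -.015 0 0 0;-1 0 0 -.02 0 0 0;-1 0 0 -.02 0 0 0;-1 0 0 -.02 0 0 0;-1 0 0 -.02 0 0 0;-1 0 0 -.02 0 0 0;-1 0 0 -.02 0 0 0;-1 0 0 -.02 0 0 0;-1 0 0 -.015 0 0 0;-1 0 0 -.01 0 0 0;-1 0 0 0 0 0 0;-1 0 0 0 0 0 0'
python3 - <<'E'
from h import *
plan([.579,.256,.278],98.6)
E
```

```text
clock: 4.48
tool_pos: [0.4977, -0.3082, 0.2832]
eef_rot: [0.902, 0.432, -0.0, -0.0]
contact_force: [-0.5, 0.2, -4.8]
opening: 0.247
finger_force: 35.0
t 4.48 pos [ 0.4977 -0.3082  0.2832] yaw 51.15 F [-0.45  0.21 -4.84]
shift in target axes [0.5457 0.1647 0.0052]
shift now-axes [ 0.4904 -0.2906  0.0052] turn [-5.000e-04  1.000e-04 -8.281e-01]
```

```bash
python3 -m inch '-1 0 0 0 0 0 -.118;-1 0 0 0 0 0 -.118;-1 0 0 0 0 0 -.118;-1 0 0 0 0 0 -.118;-1 0 0 0 0 0 -.118;-1 0 0 0 0 0 -.118;-1 0 0 0 0 0 -.12;-1 .01 .0037 0 0 0 0;-1 .02 .007 0 0 0 0;-1 .027 .009 0 0 0 0;-1 .027 .009 0 0 0 0;-1 .027 .009 0 0 0 0;-1 .027 .009 0 0 0 0;-1 .027 .009 0 0 0 0;-1 .027 .009 0 0 0 0;-1 .027 .009 0 0 0 0;-1 .027 .009 0 0 0 0;-1 .027 .009 0 0 0 0;-1 .027 .009 0 0 0 0;-1 .027 .009 0 0 0 0'
python3 -m inch '-1 .027 .009 0 0 0 0;-1 .027 .009 0 0 0 0;-1 .027 .009 0 0 0 0;-1 .027 .009 0 0 0 0;-1 .025 .009 0 0 0 0;-1 .015 .005 0 0 0 0;-1 0 0 0 0 0 0;-1 0 0 0 0 0 0;-1 0 0 0 0 0 0'
python3 - <<'E'
from h import *
plan([.579,.256,.278],98.6)
p,d,K,V=shot('wrist');save(p,'w1')
C=cloud(d,K,V);Z=C[...,2];near=(np.hypot(C[...,0]-.579,C[...,1]-.256)<.04)&(d>0)
for a,b in((.15,.158),(.1595,.168)):
    P=C[near&(Z>a)&(Z<b)]
    if len(P)>5: print(len(P),P.mean(0).round(4),cv2.minAreaRect((P[:,:2]*1000).astype(np.float32)))
# stem in hand: project expected flange etc.
def px(X): c=V[:3,:3]@X+V[:3,3];c=K@c;return c[:2]/c[2]
s=get_state();o=s['tool_pos'].copy();o[2]-=.033;print('origin px',px(o),'shank end px',px(o-[0,0,.04]),'top',px(o+[0,0,.062]))
E
```

```text
clock: 6.15
tool_pos: [0.5567, 0.0336, 0.2823]
eef_rot: [0.653, 0.757, -0.001, -0.001]
contact_force: [1.2, -0.5, -4.0]
opening: 0.246
finger_force: 35.0
clock: 6.9
tool_pos: [0.5843, 0.1843, 0.2823]
eef_rot: [0.653, 0.757, -0.001, -0.0]
contact_force: [0.4, -0.8, -5.2]
opening: 0.246
finger_force: 35.0
t 6.9 pos [0.5843 0.1843 0.2823] yaw 98.48 F [ 0.44 -0.77 -5.24]
shift in target axes [0.0717 0.0055 0.0043]
shift now-axes [0.0717 0.0054 0.0042] turn [-0.0023  0.0018 -0.002 ]
2263 [0.5783 0.2595 0.1551] ((578.318359375, 258.6479187011719), (53.56142807006836, 53.978633880615234), 12.852652549743652)
300 [0.5782 0.2599 0.1641] ((578.2811889648438, 258.5805969238281), (9.822265625, 48.05448913574219), 11.723835945129395)
origin px [259.92308258 228.42756179] shank end px [259.69352097 206.03046266] top [260.55784539 290.35797809]
```

View pics/w1.png

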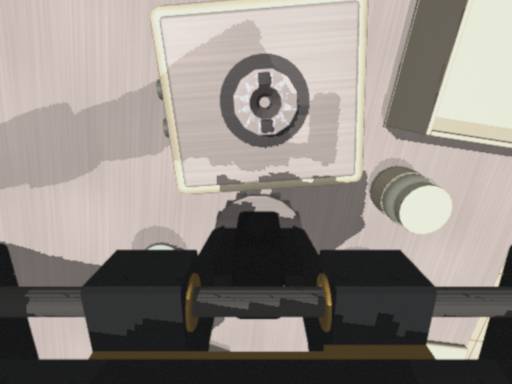

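The nose is at (264,100) and the dogs at (264,78) and (266,126), with the held stem's flange arc at about y=197. I fit the flange in this same view to get a relative correction.

Run:
```python
from h import *
from scipy.optimize import least_squares
p,d,K,V=load('wrist');C=cloud(d,K,V);Z=C[...,2];v,u=np.indices(d.shape)
near=(np.hypot(C[...,0]-.5785,C[...,1]-.2587)<.04)&(d>0)
P=C[near&(Z>.1595)&(Z<.168)]
far=P[:,1]>.2587;a,b=P[far].mean(0),P[~far].mean(0);print(far.sum(),(~far).sum(),'line',np.degrees(np.arctan2(a[1]-b[1],a[0]-b[0])),'mid',((a+b)/2).round(4))
m=near&(Z>.150)&(Z<.158)
def circ(Q,r):
    f=lambda c:np.hypot(Q[:,0]-c[0],Q[:,1]-c[1])-r
    return least_squares(f,Q.mean(0)[:2],loss='soft_l1',f_scale=.0005)
def outer(m):
    cs,_=cv2.findContours(m.astype(np.uint8),0,cv2.CHAIN_APPROX_NONE);c=max(cs,key=cv2.contourArea)[:,0];return C[c[:,1],c[:,0]]
s=circ(outer(near&(Z>.15)),.027);print('nose',s.x.round(4),np.sqrt(np.mean(s.fun**2)).round(5))
f=(d>0)&(v>185)&(v<240)&(u>205)&(u<312)&(Z>.2)&(Z<.285)
print('flange z hist',np.histogram(Z[f],bins=np.arange(.2,.286,.005)))
fl=f&(Z>.257)&(Z<.271);print(fl.sum(),C[fl].mean(0))
# per-column top edge
E=[]
for c in range(215,306):
    r_=np.nonzero(fl[:,c])[0]
    if len(r_):E.append(C[r_[0],c])
E=np.array(E);s=circ(E,.026);print('flange',len(E),E[:,2].mean().round(4),s.x.round(4),np.sqrt(np.mean(s.fun**2)).round(5),'tcp',get_state()['tool_pos'])
```

```text
159 141 line 101.79079683610213 mid [0.5784 0.2588 0.1641]
nose [0.5784 0.2587] 0.0004
flange z hist (array([  0,   0,   0,   0,   0,   0,   0,   0,   0,  21, 107,  63, 722,
       881, 246, 345, 384]), array([0.2  , 0.205, 0.21 , 0.215, 0.22 , 0.225, 0.23 , 0.235, 0.24 ,
       0.245, 0.25 , 0.255, 0.26 , 0.265, 0.27 , 0.275, 0.28 , 0.285]))
1665 [0.58091792 0.20194977 0.26497142]
flange 87 0.2611 [0.5835 0.1848] 0.00031 tcp [0.58458882 0.18368086 0.28251613]
```

```bash
python3 -m inch '-1 0 0 0 0 0 -.056;-1 .0146 .002 0 0 0 0;-1 .0146 .002 0 0 0 0;-1 .0146 .002 0 0 0 0;-1 .0146 .002 0 0 0 0;-1 .0146 .002 0 0 0 0;-1 0 0 0 0 0 0;-1 0 0 .0125 0 0 0;-1 0 0 .0125 0 0 0;-1 0 0 .0125 0 0 0;-1 0 0 0 0 0 0;-1 0 0 .004 0 0 0;-1 0 0 .004 0 0 0;-1 0 0 .004 0 0 0;-1 0 0 .004 0 0 0;-1 0 0 0 0 0 0;-1 0 0 0 0 0 0'
python3 - <<'E'
from h import *
plan([.5784,.2577,.188],101.7)
p,d,K,V=shot('scene');u,v=365,235
save(cv2.resize(p[160:310,290:440],(600,600),interpolation=cv2.INTER_CUBIC),'s1')
E
```

```text
clock: 8.37
tool_pos: [0.5799, 0.2586, 0.2297]
eef_rot: [0.631, 0.776, -0.0, 0.0]
contact_force: [0.8, 0.6, -4.5]
opening: 0.244
finger_force: 35.0
t 8.37 pos [0.5799 0.2586 0.2297] yaw 101.8 F [ 0.8   0.59 -4.5 ]
shift in target axes [-0.0006 -0.0016  0.0417]
shift now-axes [-0.0006 -0.0016  0.0417] turn [-0.0002  0.0002  0.0018]
```

View pics/s1.png

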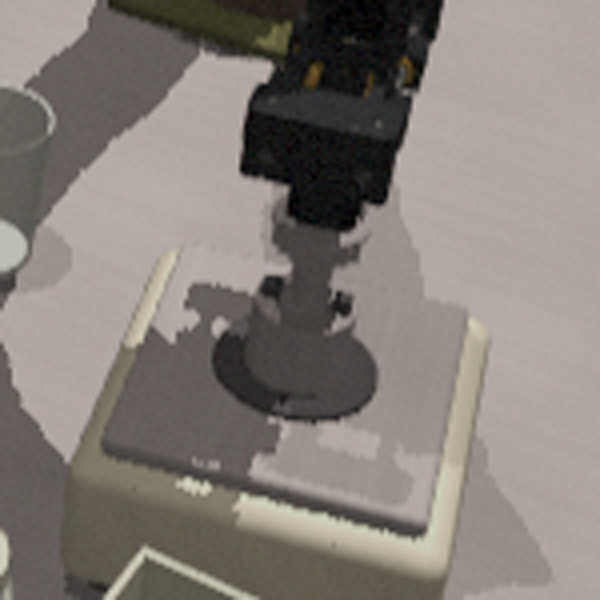

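The scene shows the shank end between the dogs, centred over the mouth (crop about (308,300)), with the slot facing the dogs. I lower slowly and watch the force.

```bash
python3 -m inch '-1 0 -.0008 .002 0 0 0;-1 0 0 .003 0 0 0;-1 0 0 .003 0 0 0;-1 0 0 .003 0 0 0;-1 0 0 0 0 0 0'
python3 -m inch '-1 0 0 .003 0 0 0;-1 0 0 .003 0 0 0;-1 0 0 .003 0 0 0;-1 0 0 .002 0 0 0;-1 0 0 .002 0 0 0;-1 0 0 .001 0 0 0;-1 0 0 0 0 0 0'
python3 -m inch '-1 0 0 .001 0 0 0;-1 0 0 .001 0 0 0;-1 0 0 .001 0 0 0;-1 0 0 0 0 0 0'
python3 -c "
from h import *
s=get_state();print(s['contact_force'],s['moment'])"
```

```text
clock: 8.83
tool_pos: [0.5787, 0.2583, 0.2179]
eef_rot: [0.631, 0.776, -0.001, -0.0]
contact_force: [0.1, 0.1, -4.2]
opening: 0.247
finger_force: 35.0
clock: 9.42
tool_pos: [0.579, 0.2585, 0.2045]
eef_rot: [0.631, 0.776, -0.0, -0.0]
contact_force: [-0.1, 0.9, -4.6]
opening: 0.25
finger_force: 35.0
clock: 9.75
tool_pos: [0.5791, 0.2585, 0.2016]
eef_rot: [0.631, 0.776, -0.0, 0.0]
contact_force: [-0.6, 0.3, -4.5]
opening: 0.245
finger_force: 35.0
[-0.58951912  0.31480533 -4.49979344] [-0.0187805  -0.09971664 -0.0023154 ]
```

```bash
for i in 1; do python3 -m inch '-1 0 0 .001 0 0 0;-1 0 0 .001 0 0 0;-1 0 0 .001 0 0 0;-1 0 0 0 0 0 0'; done
python3 -m inch '-1 0 0 .001 0 0 0;-1 0 0 0 0 0 0;-1 0 0 .001 0 0 0;-1 0 0 0 0 0 0'
python3 -m inch '-1 0 0 .0007 0 0 0;-1 0 0 .0007 0 0 0;-1 0 0 0 0 0 0'
```

```text
clock: 10.08
tool_pos: [0.579, 0.2585, 0.1985]
eef_rot: [0.631, 0.776, -0.0, -0.0]
contact_force: [0.5, 1.1, -4.5]
opening: 0.24
finger_force: 35.0
clock: 10.42
tool_pos: [0.5791, 0.2585, 0.1967]
eef_rot: [0.631, 0.776, -0.0, 0.0]
contact_force: [-0.3, 0.8, -4.0]
opening: 0.248
finger_force: 35.0
clock: 10.67
tool_pos: [0.5791, 0.2585, 0.1953]
eef_rot: [0.631, 0.776, -0.0, -0.0]
contact_force: [-0.2, 0.3, -4.2]
opening: 0.247
finger_force: 35.0
```

No contact below the level of the dog tops, so the slot seems to be entering. Continuing towards the pin, which I expect at a TCP z of about 0.193.

```bash
python3 -m inch '-1 0 0 .0007 0 0 0;-1 0 0 .0007 0 0 0;-1 0 0 0 0 0 0'
python3 -m inch '-1 0 0 .0007 0 0 0;-1 0 0 0 0 0 0;-1 0 0 .0005 0 0 0;-1 0 0 0 0 0 0'
```

```text
clock: 10.92
tool_pos: [0.579, 0.2585, 0.1938]
eef_rot: [0.631, 0.776, -0.0, -0.0]
contact_force: [0.6, 0.6, -3.8]
opening: 0.247
finger_force: 35.0
clock: 11.25
tool_pos: [0.5793, 0.2587, 0.1933]
eef_rot: [0.631, 0.776, 0.0, 0.0]
contact_force: [-0.8, 0.0, 0.7]
opening: 0.245
finger_force: 35.0
```

Contact at 0.1933, as expected for the pin. Pressing on slowly with a firmer grip.

```bash
python3 -m inch '-1 0 0 .0005 0 0 0;-1 0 0 .0005 0 0 0;-1 0 0 .0005 0 0 0;-1 0 0 0 0 0 0' 50
python3 -m inch '-1 0 0 .0005 0 0 0;-1 0 0 .0005 0 0 0;-1 0 0 .0005 0 0 0;-1 0 0 0 0 0 0'
```

```text
clock: 11.58
tool_pos: [0.5793, 0.2587, 0.1918]
eef_rot: [0.631, 0.776, 0.0, 0.0]
contact_force: [-0.6, -0.8, 4.2]
opening: 0.245
finger_force: 50.0
clock: 11.92
tool_pos: [0.5793, 0.2587, 0.1901]
eef_rot: [0.631, 0.776, 0.0, 0.0]
contact_force: [-0.7, -0.9, 5.8]
opening: 0.246
finger_force: 50.0
```

```bash
python3 -m inch '-1 0 0 .0005 0 0 0;-1 0 0 .0005 0 0 0;-1 0 0 0 0 0 0'
python3 -m inch '-1 0 0 .0005 0 0 0;-1 0 0 .0003 0 0 0;-1 0 0 0 0 0 0'
python3 -m inch '-1 0 0 .0004 0 0 0;-1 0 0 0 0 0 0'
```

```text
clock: 12.17
tool_pos: [0.5794, 0.2586, 0.1894]
eef_rot: [0.631, 0.776, 0.0, 0.0]
contact_force: [-2.1, -2.0, 7.2]
opening: 0.244
finger_force: 50.0
clock: 12.42
tool_pos: [0.5794, 0.2585, 0.1889]
eef_rot: [0.631, 0.776, 0.0, 0.0]
contact_force: [-1.8, -1.9, 8.9]
opening: 0.245
finger_force: 50.0
clock: 12.58
tool_pos: [0.5794, 0.2585, 0.1885]
eef_rot: [0.631, 0.776, 0.0, 0.0]
contact_force: [-3.1, -1.9, 9.8]
opening: 0.239
finger_force: 50.0
```

The taper pushes sideways a little, so I ease that way and keep pressing.

```bash
python3 -m inch '-1 -.0003 -.0006 .0003 0 0 0;-1 0 0 0 0 0 0;-1 0 0 0 0 0 0'
python3 -m inch '-1 0 0 .0005 0 0 0;-1 0 0 0 0 0 0;-1 0 0 0 0 0 0'
python3 -m inch '-1 0 0 .0005 0 0 0;-1 0 0 0 0 0 0;-1 0 0 0 0 0 0'
```

```text
clock: 12.83
tool_pos: [0.5793, 0.2584, 0.1884]
eef_rot: [0.631, 0.776, 0.001, 0.001]
contact_force: [-2.0, -1.6, 9.3]
opening: 0.248
finger_force: 50.0
clock: 13.08
tool_pos: [0.5793, 0.2584, 0.1883]
eef_rot: [0.631, 0.776, 0.001, 0.001]
contact_force: [-2.6, -2.3, 11.9]
opening: 0.24
finger_force: 50.0
clock: 13.33
tool_pos: [0.5793, 0.2584, 0.1883]
eef_rot: [0.631, 0.776, 0.001, 0.001]
contact_force: [-3.2, -2.8, 13.9]
opening: 0.245
finger_force: 50.0
```

```bash
python3 -m inch '-1 0 0 .0005 0 0 0;-1 0 0 .0005 0 0 0;-1 0 0 .0005 0 0 0;-1 0 0 0 0 0 0;-1 0 0 0 0 0 0;-1 0 0 0 0 0 0'
python3 - <<'E'
from h import *
p,d,K,V=shot('scene');C=cloud(d,K,V)
save(cv2.resize(p[160:310,290:440],(600,600),interpolation=cv2.INTER_CUBIC),'s2')
E
```

```text
clock: 13.83
tool_pos: [0.5793, 0.2585, 0.1882]
eef_rot: [0.631, 0.776, 0.001, 0.001]
contact_force: [-6.6, -4.7, 23.8]
opening: 0.243
finger_force: 50.0
```

View pics/s2.png

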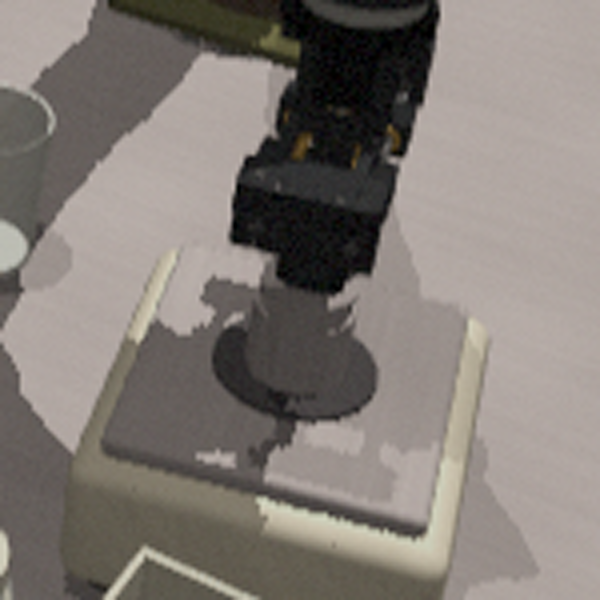

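The flange sits on the nose and the TCP stopped exactly at the computed home height (0.1883). I unload, open and retreat.

```bash
python3 -m inch '-1 0 0 -.0015 0 0 0;-1 0 0 -.0013 0 0 0;-1 0 0 0 0 0 0'
python3 -m inch '0.2 0 0 0 0 0 0;0.2 0 0 0 0 0 0;0.2 0 0 0 0 0 0;0.2 0 0 0 0 0 0;0.2 0 0 0 0 0 0;0.2 0 0 0 0 0 0;0.2 0 0 -.01 0 0 0;0.2 0 0 -.015 0 0 0;0.2 0 0 -.02 0 0 0;0.2 0 0 -.02 0 0 0;0.2 0 0 -.02 0 0 0;0.2 0 0 -.02 0 0 0;0.2 -.02 0 -.01 0 0 0;0.2 -.03 0 0 0 0 0;0.2 -.03 0 0 0 0 0;0.2 0 0 0 0 0 0;0.2 0 0 0 0 0 0'
python3 - <<'E'
from h import *
p,d,K,V=shot('wrist');save(p,'w2');C=cloud(d,K,V);Z=C[...,2]
n=(np.hypot(C[...,0]-.5784,C[...,1]-.2587)<.035)&(d>0)
for a,b in((.165,.178),(.208,.226)):
    P=C[n&(Z>a)&(Z<b)]
    if len(P)>5: print(len(P),'zmed',np.median(P[:,2]).round(4),cv2.minAreaRect((P[:,:2]*1000).astype(np.float32)))
E
```

```text
clock: 14.13
tool_pos: [0.5792, 0.2584, 0.1883]
eef_rot: [0.631, 0.776, 0.001, 0.0]
contact_force: [-0.6, -0.2, 8.6]
opening: 0.243
finger_force: 50.0
clock: 15.55
tool_pos: [0.5958, 0.1773, 0.3032]
eef_rot: [0.632, 0.775, -0.0, 0.001]
contact_force: [-1.3, 0.7, 0.0]
opening: 0.6
finger_force: 0.0
1339 zmed 0.1712 ((578.6421508789062, 259.63909912109375), (51.63404083251953, 50.21898651123047), 11.207977294921875)
1549 zmed 0.2171 ((578.4817504882812, 259.0945739746094), (21.551193237304688, 35.749576568603516), 12.341440200805664)
```

View pics/w2.png

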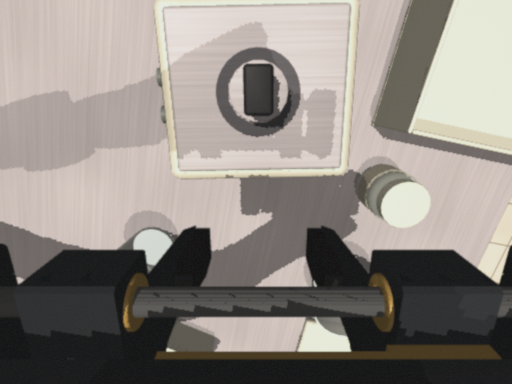

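The stem stands upright in the spindle at (258,90). Its flange top is at 0.1712 m against 0.171 expected when home, and its top at 0.2171 against 0.217. The gripper is clear, so I hand in.

```bash
python3 -c "
from plant import r
print(r.finish_job())"
```

```text
the job is handed in; nothing more can be done
None
```

The slotted stem is fitted over the dogs, pressed fully home and released at about 15.6 s. The job is handed in, but no verdict came back.

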